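Read a print's density through the mask of a sloping viewing panel

ROBOT

A 6-joint arm with a two-finger parallel gripper is mounted at the origin on a cart in front of the work surface, level with it; the furniture and walls round the work are solid. World frame = base frame: x ahead of the robot, y to its left, z up, the work surface at z = 0. Lengths are in m, angles in rad, forces in N, time in s.
With the tool pointing down it reaches from about 0.35 to 1 m from the base axis. Payload 7.1 kg.
Tool frame: the origin (TCP) lies midway between the tips of the shut fingers; the grasp point (between the pads) lies 19 mm behind it; z points along the fingers, y is the line along which they close (so a half turn about z gives the same grasp; the last joint's range is limited). The gripper opens to 85 mm and grips with 20 to 120 N. Pads are 22 mm wide; open, the fingers measure 114 mm over their backs; the gripper's body (76 mm by 85 mm) begins 54 mm behind the grasp point. The pads swing forward as they close: fully open they stand 13 mm farther back than shut.
Start: joints at [-1.24, 0.423, 1.63, -0, 1.089, -0.019], TCP at [0.214, -0.587, 0.208] pointing down, gripper open.
Joint ranges: [-3, 3], [-0.9, 2.11], [0.09, 2.58], [-1.31, 4.45], [0.11, 2.69], [-2.54, 2.54]. Speed limits (rad/s): [2.39, 2.39, 3.01, 3.14, 3.14, 3.14].

INTERFACE

Orientations are given as a rotation vector (axis times angle).
In Python, from cell import env, eyes gives the robot as it stands. The module is installed in compiled form; this text tells all that it offers.
- The arm moves only by the shell command python3 -m crank 'ROWS' [OPENING] [FORCE]. ROWS is JSON, a list of rows, each an object of numbers: "dx", "dy", "dz": the shift along the tool's x, y, z in mm; "rx", "ry", "rz": the turn, a rotation vector about the tool's x, y, z in rad. In form: [{"dx": .., "dy": .., "dz": .., "rx": .., "ry": .., "rz": ..}, ...]. A call has 1 to 12 rows; each row is the pose to reach, as a shift and turn from the pose commanded when the call began, along the tool's axes at that moment; what a row does not reach only later rows make up. A row lasts 1/12 s, in which the tool goes at most 41.7 mm and 7.16 degrees, less where a joint would pass 70% of its speed; a pose out of reach is approached as far as the arm can. A call with a gripper value outside its range is refused whole. OPENING is the opening, from -1 (shut) to 1 (fully open), set as the call begins (- or left out, the last holds). The fingers move at their own pace and stop on an object; FORCE is the grip in N (left out, the last holds). Time passes only in rows, so rows that repeat a pose let the fingers close. It gives the time, the measured TCP pose, the force, the opening and the grip force at its end, in the units of the state.
- env.observe(): the state, without advancing time (a new reading comes with each control period).
- eyes.get_image(name): name is "scene" or "top" or "wrist"; returns (picture, depth): 400x640x3 uint8, blue, green, red; 400x640 float32, m along the optical axis (not along the pixel's ray), 0 where there is no reading.
- eyes.get_calibration(name): a dict with "intrinsics" (3x3 intrinsics, pixels), "distortion" ([k1, k2, p1, p2, k3] as OpenCV has them; the pictures are not rectified), "rvec" (rotation vector, rad) and "tvec" (3), from world to camera coordinates, as OpenCV has them; the wrist camera has in their place "hand_eye" (4x4, takes a point from camera to tool coordinates, whose origin is the TCP and whose axes are the flange's). Camera axes: x right, y down, z forward; pixel columns grow to the right and rows downward; lengths in m; the calibration is good to about 2 mm. A picture is of the moment at which its call begins: read the wrist's pose just before it. get_calibration takes no time and is no camera call.
- env.finish_job(): hands the job in; it is judged then, once.
The state is a dict: "time_s": time; "joints": joint angles; "dq": joint speeds; "effort": joint torques, N m; "position": TCP position; "tool_rot": TCP orientation; "ft_force": force on the tool from outside, world axes, zero at the start; "torque": the same for the moment, N m; "width": finger opening in m; "grasp_force": force on a finger pad.
Only numpy, scipy, OpenCV 4.12 (cv2) and the standard library are available. Lean on these libraries where they do the work, as an engineer would, in place of code of your own. Each camera call takes 0.05 s, during which the arm holds its last target. There are 200 camera calls.

TASK

Switch the viewing panel's lamp on: twist the spring-return key on the timer box clockwise to its stop and let it spring back by itself. Then take the hand-held print meter from its stand and hold it square to the sloping glass, its nose in the middle of the sliding mask's round window, pressed on the glass gently (about 4 N) and held steady there for two seconds. Put the meter back upright in its stand, leave the mask where it is and do not disturb the other things.

Things in the scene. Friction and masses are not known exactly. Their poses are not given: they have to be found in the camera images.
- key (a joint): Turn of the spring-return key on the timer box, rad: 0 at rest, growing as it turns clockwise seen from above, hard stop at 1.2. A spring (0.03 N m at rest, 0.10 N m at the stop) turns it back to 0 when let go.
- key_grip (a point): Where to grip the key: on its upright turning axis, 67 mm above the table. The key is a black bar 46 mm long (this point's x axis) and 12 mm wide (its y axis), rising from 53 to 78 mm above the table, over a disc 42 mm across. Axes turn with the key; z is up.
- timer_box: Grey box 85 x 120 x 45 mm, fixed to the table, the key in the middle of its top. Origin under its centre; at rest the key's bar lies along its x axis (the 85 mm side). It may stand to the left or the right of the viewing panel, the stand on the other side.
- meter: The print meter, loose, 0.13 to 0.27 kg: a hand-held probe standing nose down in its stand. Origin at the tip of its nose (not pushed in), z up along its length. From the tip: nose 16 mm across; from z = 14 mm grey barrel 26 mm across; z = 62 to 70 mm black collar 52 mm across; z = 70 to 167 mm grey handle, flat sides, 36 mm (x) by 26 mm (y). Grip it across y near z = 135 mm.
- nose_root (a point): Point on the meter's own axis where the steel nose comes out of the barrel, 14 mm from the nose's free tip; fixed to the meter's body, same axes. The nose, 16 mm across, is sprung and goes up to 9 mm into the barrel (2 N to start it, 0.5 N more per mm, then a hard stop).
- stand_hole (a point): Centre of the round hole (37 mm across) in the stand's plywood top, on the upper face, 80 mm above the table; z is up. The stand, 100 x 100 mm, is fixed to the table: a 94 mm square top 10 mm thick on four posts. The meter hangs in the hole, collar resting on the top, its nose tip then 62 mm below this point.
- window (a point): Centre of the round window (45 mm across) in the mask, on its upper face. z points out of the panel square to the glass, 0.45 rad from vertical, leaning towards the panel's low edge; x up the slope, y across it. The print's glass under the window is parallel to the mask, 8 to 22 mm below this point along z: its depth differs every time and is not told, feel for it.
- mask (a joint): Place of the mask along its rails, m, -0.045 to 0.045, growing along window's y axis. The mask is a black plate 168 mm up the slope by 66 mm across and 4 mm thick. It slides stiffly (about 10 N) and is to stay where it is.
- easel: The viewing panel, fixed to the table: aluminium, 190 mm up the slope by 250 mm across, on thin legs, tilted 0.45 rad, low edge towards the robot. Two dark rails carry the mask 36 to 44 mm above its face; a glazed print 100 x 162 mm lies between them. Origin on the table under the middle, where the face is 80 mm up; z up, x towards the high edge. Highest point 160 mm up.
- dropper: Bystander: small brown glass bottle, 33 mm across, 75 mm tall, standing; origin under its centre.
- eraser: Bystander: eraser 22 x 51 x 12 mm; origin under its centre.
- stone_2: Bystander: pebble 49 x 49 x 23 mm; origin under its centre.
- clip_a: Bystander: spring clip 58 x 32 x 12 mm; origin under its centre.

How it is judged:
On the way, in this order (a step that is already met when the one before it is completed fails the run):
1. the key is turned clockwise to its stop (1.12 rad or more) (value of joint key above 1.12 rad), for 0.1 s.
2. the key is let go and has sprung back (under 0.1 rad, fingers off it) (value of joint key below 0.1 rad and contact force between the fingers and timer_box below 0.1 N), for 0.2 s.
3. the meter is held square to the glass (within 0.1 rad), its nose within 6 mm of the window's axis both up and across the slope, pressed on the glass with 2 to 9 N and steady, for 1.5 s (x of meter in the frame of window between -0.006 and 0.006 m and y of meter in the frame of window between -0.006 and 0.006 m and z of meter in the frame of window below -0.004 m and angle between the z axis of meter and the z axis of window, either way round below 0.1 rad and contact force between meter and easel between 2 and 9 N and linear speed of meter below 0.01 m/s), for 1.5 s.
At the end, for the whole second after the job is handed in: The meter stands upright (within 0.06 rad) and at rest in its stand, collar down on the stand's top (nose tip 58 to 66 mm below the hole's upper face, within 8 mm of its axis), and the key is back at rest (under 0.1 rad) (horizontal distance between meter and stand_hole below 0.008 m and z of meter in the frame of stand_hole between -0.066 and -0.058 m and angle between meter's own z axis and vertical below 0.06 rad and linear speed of meter below 0.02 m/s and value of joint key below 0.1 rad); the robot touches nothing.
It fails at once if the glass or panel is pressed with more than 20 N by the meter (contact force between meter and easel above 20 N).
It fails at once if the mask is pushed along its rails by more than 8 mm (distance of window from where it was at the start of the episode above 0.008 m).
It fails at once if a bystander (dropper, eraser, pebble or clip) is moved more than 20 mm (distance of any of dropper, eraser, stone_2, clip_a from where it was at the start of the episode above 0.02 m).
It also fails if it takes over 72 s, if anything falls off the work surface, if the arm or the gripper's body presses on something with over 40 N, if the wrist force passes 120 N, or if a joint passes its speed limit or range.

## Working session

There is one attempt and no reset: what is moved stays moved. The work goes in short steps, Python scripts to look and compute and a shell command to move; the robot and the scene stay as the last step left them, time stands still between calls to the robot, and variables do not carry over. Pictures are saved under pics/ and viewed, at most 10 in all, crops included, and the job is handed in when it is done.

```bash
mkdir -p pics; cat > h.py <<'E'
import numpy as np,cv2
from scipy.spatial.transform import Rotation as R
from cell import env,eyes
def T():
    s=env.observe(); M=np.eye(4); M[:3,:3]=R.from_rotvec(s['tool_rot']).as_matrix(); M[:3,3]=s['position']; return M
def cam(name):
    c=eyes.get_calibration(name); K=np.array(c['intrinsics'],float); D=np.array(c['distortion'],float)
    if 'hand_eye' in c: M=T()@np.array(c['hand_eye'])
    else:
        M=np.eye(4); M[:3,:3]=cv2.Rodrigues(np.array(c['rvec'],float))[0]; M[:3,3]=np.ravel(c['tvec']); M=np.linalg.inv(M)
    return K,D,M
def shot(name):
    k=cam(name); im,d=eyes.get_image(name); return im,d,k
def cloud(d,k):
    K,D,M=k; v,u=np.mgrid[0:d.shape[0],0:d.shape[1]]
    p=cv2.undistortPoints(np.stack([u,v],-1).reshape(-1,1,2).astype(float),K,D).reshape(d.shape+(2,))
    P=np.concatenate([p*d[...,None],d[...,None]],-1); W=P@M[:3,:3].T+M[:3,3]; W[d==0]=np.nan; return W
E
python3 - <<'E'
from h import *
for n in ("scene","top"):
    im,d,k=shot(n); cv2.imwrite(f'pics/{n}0.png',im); np.savez(f'{n}0.npz',im=im,W=cloud(d,k)); print(n,k[2].round(3).tolist())
print(env.observe())
E
```

```text
scene [[-0.546, -0.36, 0.757, -0.435], [-0.838, 0.256, -0.483, 0.635], [-0.02, -0.897, -0.441, 0.696], [0.0, 0.0, 0.0, 1.0]]
top [[0.006, -0.989, 0.149, 0.412], [-1.0, -0.01, -0.028, 0.02], [0.029, -0.148, -0.988, 1.114], [0.0, 0.0, 0.0, 1.0]]
{'time_s': 0.1, 'joints': array([-1.24000917e+00,  4.23779598e-01,  1.63062025e+00,  1.04333702e-05,
        1.08858756e+00, -1.89836575e-02]), 'dq': array([-0.00293213, -0.00186164, -0.00164357, -0.00122763,  0.00044579,
        0.00068138]), 'effort': array([-2.46843774e-04, -5.58427978e+01, -2.82445747e+01, -6.79965115e-05,
        2.94160360e-03,  2.08909967e-05]), 'position': array([ 0.21404137, -0.58664351,  0.20711134]), 'tool_rot': array([-3.09231540e+00, -5.46374854e-01,  3.25696191e-04]), 'ft_force': array([-0.10319376,  0.23883793, -0.68352171]), 'torque': array([0.00794969, 0.02925783, 0.02240488]), 'grasp_force': 0.0, 'width': 0.08571299504955633}
```

View pics/top0.png

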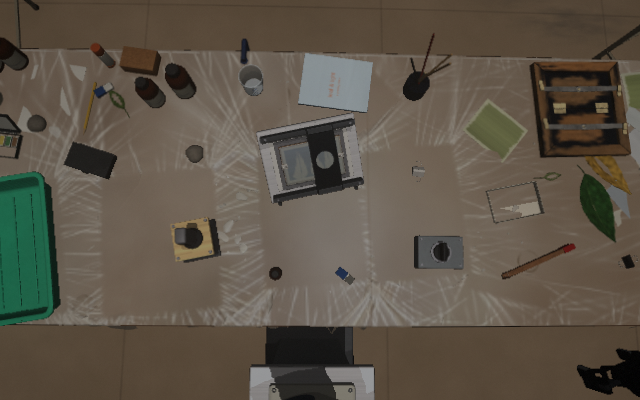

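View pics/scene0.png

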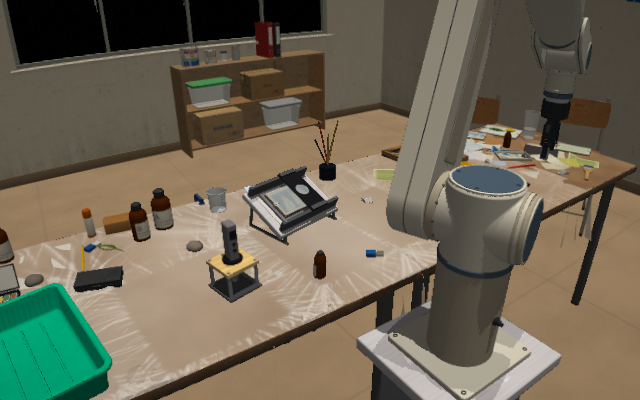

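```bash
python3 - <<'E'
from h import *
z=np.load('top0.npz'); im,W=z['im'],z['W']
def at(u,v): return W[v,u].round(4)
for n,p in dict(key=(441,250),window=(325,160),stand=(205,250),metertop=(180,236),drop=(275,273),eraser=(345,275),table=(300,290),stone=(195,153),clip=(418,170)).items(): print(n,at(*p))
def crop(u0,v0,w,h): return cv2.resize(im[v0:v0+h,u0:u0+w],None,fx=5,fy=5,interpolation=cv2.INTER_CUBIC)
a=crop(160,210,70,60); b=crop(405,225,70,60); c=crop(250,105,120,105)
cc=cv2.resize(c,(600,525)); o=np.zeros((600,800,3),np.uint8); 
o[:300,:350]=a; o[300:,:350]=b; o[:394,350:]=cv2.resize(c,(450,394)); cv2.imwrite('pics/crop0.png',o)
# box top rect: points with z 0.04..0.05 near the box
reg=np.zeros(W.shape[:2],bool); reg[225:280,405:475]=1
P=W[reg&(abs(W[...,2]-.045)<.006)]; r=cv2.minAreaRect(P[:,:2].astype(np.float32)*1000); print('box',len(P),np.median(P,0),r)
P=W[reg&(W[...,2]>.066)]; print('key',len(P),P.mean(0),P[:,2].max(),cv2.minAreaRect(P[:,:2].astype(np.float32)*1000))
reg[:]=0; reg[210:270,160:230]=1
P=W[reg&(abs(W[...,2]-.08)<.007)]; print('stand',len(P),np.median(P,0),cv2.minAreaRect(P[:,:2].astype(np.float32)*1000))
P=W[reg&(W[...,2]>.165)]; print('mtop',len(P),P.mean(0),P[:,2].max(),cv2.minAreaRect(P[:,:2].astype(np.float32)*1000))
# mask
reg[:]=0; reg[120:195,305:345]=1
g=im.max(2)
P=W[reg&(g<60)&(W[...,2]>.06)]; c=np.nanmedian(P,0)
for _ in range(5):
    c=P.mean(0); n=np.linalg.svd(P-c)[2][2]; n*=np.sign(n[2]); P=P[abs((P-c)@n)<.006]
print('mask',len(P),c,n,np.arccos(n[2]))
x=np.array([0,0,1])-n*n[2]; x/=np.linalg.norm(x); y=np.cross(n,x); q=np.stack([(P-c)@x,(P-c)@y],1)
r=cv2.minAreaRect(q.astype(np.float32)*1000); print(r,'yaw',np.arctan2(x[1],x[0]), c+x*r[0][0]/1000+y*r[0][1]/1000)
E
```

```text
key [ 0.446  -0.3239  0.0668]
window [ 0.6677 -0.0286  0.0963]
stand [0.4417 0.2647 0.0783]
metertop [0.4689 0.2961 0.1846]
drop [0.3871 0.0921 0.0767]
eraser [ 0.3813 -0.086   0.0106]
table [0.3417 0.0312 0.0007]
stone [0.7011 0.3164 0.0222]
clip [ 0.6649 -0.2874  0.0096]
box 1312 [ 0.44141936 -0.323773    0.04490766] ((441.6667785644531, -329.88629150390625), (121.72964477539062, 85.10877227783203), 88.8968276977539)
key 103 [ 0.44140076 -0.32787623  0.07633297] 0.08250481534204024 ((442.12554931640625, -329.1625671386719), (42.609737396240234, 13.42922592163086), 1.9773215055465698)
stand 1060 [0.46118973 0.28729435 0.07926276] ((468.9842529296875, 298.5350341796875), (94.53304290771484, 93.66436004638672), 12.330318450927734)
mtop 204 [0.46927051 0.29523068 0.18115347] 0.18847181263162727 ((469.70147705078125, 296.94915771484375), (35.616310119628906, 23.631023406982422), 3.94964337348938)
mask 1482 [ 0.66422154 -0.0267669   0.11585556] [-0.41355403 -0.11077123  0.90371611] 0.4424249889825821
((1.70404052734375, -1.26336669921875), (97.34064483642578, 179.64263916015625), 78.41326904296875) yaw 0.26170861053346406 [ 0.66603594 -0.02758881  0.11658512]
```

View pics/crop0.png

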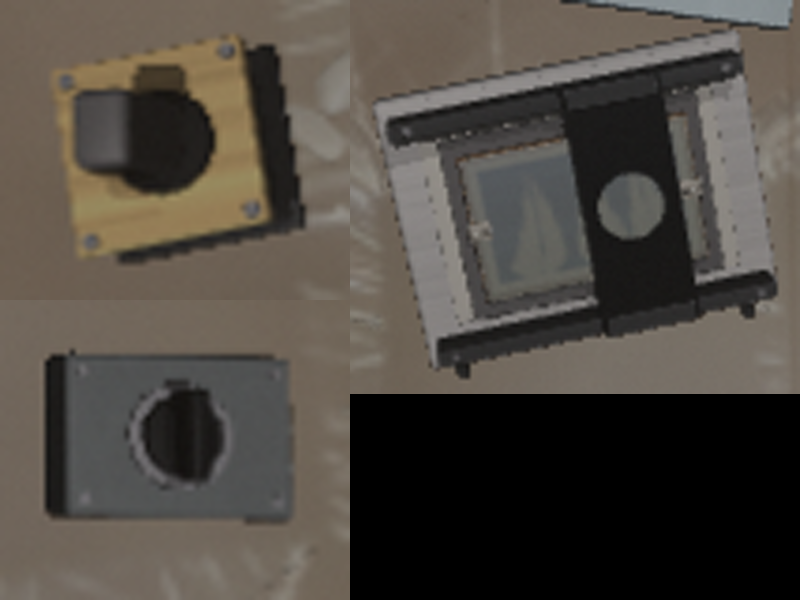

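```bash
cat >> h.py <<'E'
def pose(p,yaw,tilt=None):
    """tool down with tool x at yaw; optional world rotvec applied after"""
    c,s=np.cos(yaw),np.sin(yaw); M=np.eye(4); M[:3,:3]=np.array([[c,s,0],[s,-c,0],[0,0,-1]])
    if tilt is not None: M[:3,:3]=R.from_rotvec(tilt).as_matrix()@M[:3,:3]
    M[:3,3]=p; return M
def rel(G):
    D=np.linalg.inv(T())@G; print('d mm',(D[:3,3]*1000).round(1),'r',R.from_matrix(D[:3,:3]).as_rotvec().round(4))
E
python3 - <<'E'
from h import *
rel(pose([.4417,-.329,.2],0.0))
E
```

```text
d mm [ 302.2 -164.     7.4] r [-1.400e-03  2.000e-04  3.498e-01]
```

```bash
python3 -m crank '[{"dx":302,"dy":-164,"dz":7,"rx":-0.0014,"rz":0.35},{"dx":302,"dy":-164,"dz":7,"rx":-0.0014,"rz":0.35},{"dx":302,"dy":-164,"dz":7,"rx":-0.0014,"rz":0.35},{"dx":302,"dy":-164,"dz":7,"rx":-0.0014,"rz":0.35},{"dx":302,"dy":-164,"dz":7,"rx":-0.0014,"rz":0.35},{"dx":302,"dy":-164,"dz":7,"rx":-0.0014,"rz":0.35},{"dx":302,"dy":-164,"dz":7,"rx":-0.0014,"rz":0.35},{"dx":302,"dy":-164,"dz":7,"rx":-0.0014,"rz":0.35},{"dx":302,"dy":-164,"dz":7,"rx":-0.0014,"rz":0.35},{"dx":302,"dy":-164,"dz":7,"rx":-0.0014,"rz":0.35},{"dx":302,"dy":-164,"dz":7,"rx":-0.0014,"rz":0.35},{"dx":302,"dy":-164,"dz":7,"rx":-0.0014,"rz":0.35}]'
python3 - <<'E'
from h import *
print(env.observe()['joints'].round(3))
im,d,k=shot('wrist'); cv2.imwrite('pics/w1.png',im); W=cloud(d,k)
near=(abs(W[...,0]-.442)<.08)&(abs(W[...,1]+.329)<.08)
def mr(P): return cv2.minAreaRect(P[:,:2].astype(np.float32)*1000)
P=W[near&(abs(W[...,2]-.045)<.004)]; print('box',len(P),np.median(P[:,2]),mr(P))
P=W[near&(W[...,2]>.07)&(W[...,2]<.09)]; print('key',len(P),np.median(P[:,2]),P.mean(0),mr(P))
P=W[near&(W[...,2]>.0485)&(W[...,2]<.066)]; print('disc',len(P),np.median(P[:,2]),mr(P))
E
```

```text
[-1.24   0.424  1.631  0.     1.089 -0.019]
box 0 nan ((0.0, 0.0), (0.0, 0.0), 0.0)
key 0 nan [nan nan nan] ((0.0, 0.0), (0.0, 0.0), 0.0)
disc 0 nan ((0.0, 0.0), (0.0, 0.0), 0.0)validation failed for argument at $[0]...
  return _methods._mean(a, axis=axis, dtype=dtype,
  ret = ret.dtype.type(ret / rcount)
<stdin>:7: RuntimeWarning: Mean of empty slice.
  ret = um.true_divide(
```

View pics/w1.png

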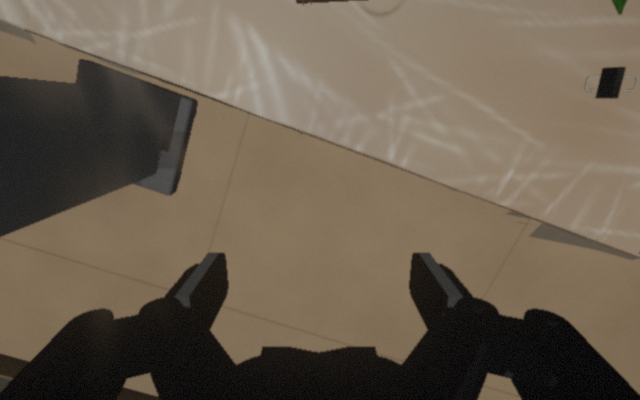

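The move was refused (all six fields are needed); the picture shows only the floor, the table edge, and the fingers at (210,270) and (430,270).

```bash
python3 -m crank '[{"dx":302,"dy":-164,"dz":7,"rx":-0.0014,"ry":0,"rz":0.35},{"dx":302,"dy":-164,"dz":7,"rx":-0.0014,"ry":0,"rz":0.35},{"dx":302,"dy":-164,"dz":7,"rx":-0.0014,"ry":0,"rz":0.35},{"dx":302,"dy":-164,"dz":7,"rx":-0.0014,"ry":0,"rz":0.35},{"dx":302,"dy":-164,"dz":7,"rx":-0.0014,"ry":0,"rz":0.35},{"dx":302,"dy":-164,"dz":7,"rx":-0.0014,"ry":0,"rz":0.35},{"dx":302,"dy":-164,"dz":7,"rx":-0.0014,"ry":0,"rz":0.35},{"dx":302,"dy":-164,"dz":7,"rx":-0.0014,"ry":0,"rz":0.35},{"dx":302,"dy":-164,"dz":7,"rx":-0.0014,"ry":0,"rz":0.35},{"dx":302,"dy":-164,"dz":7,"rx":-0.0014,"ry":0,"rz":0.35},{"dx":302,"dy":-164,"dz":7,"rx":-0.0014,"ry":0,"rz":0.35},{"dx":302,"dy":-164,"dz":7,"rx":-0.0014,"ry":0,"rz":0.35}]'
cat > key.py <<'E'
from h import *
s=env.observe();print(s['joints'].round(3),s['position'],s['tool_rot'])
im,d,k=shot('wrist'); cv2.imwrite('pics/w2.png',im); W=cloud(d,k)
near=(abs(W[...,0]-.442)<.08)&(abs(W[...,1]+.329)<.08)
def mr(P): return cv2.minAreaRect(P[:,:2].astype(np.float32)*1000) if len(P) else 0
P=W[near&(abs(W[...,2]-.045)<.003)]; print('box',len(P),mr(P))
P=W[near&(W[...,2]>.07)&(W[...,2]<.09)]; print('key',len(P),P.mean(0),mr(P))
P=W[near&(W[...,2]>.0485)&(W[...,2]<.066)]; print('disc',len(P),np.median(P[:,2]),mr(P))
E
python3 key.py
```

```text
time_s: 1.15
position: [0.4411, -0.3303, 0.2007]
tool_rot: [3.14, -0.001, -0.0]
ft_force: [-0.1, -0.0, -0.6]
width: 0.0857
grasp_force: 0.0
[-0.664  0.324  1.801 -0.002  1.016  0.909] [ 0.44106745 -0.33025287  0.20069008] [ 3.14011789e+00 -9.05941516e-04 -3.66478173e-04]
box 7124 ((441.76336669921875, -328.8616943359375), (119.31045532226562, 84.47532653808594), 89.07363891601562)
key 579 [ 0.44289059 -0.32888201  0.0775603 ] ((442.2337951660156, -328.8039855957031), (11.831070899963379, 45.449615478515625), 89.61625671386719)
disc 784 0.053076705675480146 ((441.79522705078125, -329.9740905761719), (48.794315338134766, 49.92670822143555), 21.034767150878906)
```

```bash
python3 - <<'E'
from h import *
rel(pose([.442,-.3289,.056],-0.012))
E
```

```text
d mm [  1.2  -1.8 144.7] r [0.0014 0.0002 0.0105]
```

```bash
python3 -m crank '[{"dx":1.1,"dy":-1.4,"dz":40,"rx":0.0014,"ry":0,"rz":0.0105},{"dx":1.1,"dy":-1.4,"dz":80,"rx":0.0014,"ry":0,"rz":0.0105},{"dx":1.1,"dy":-1.4,"dz":110,"rx":0.0014,"ry":0,"rz":0.0105},{"dx":1.1,"dy":-1.4,"dz":130,"rx":0.0014,"ry":0,"rz":0.0105},{"dx":1.1,"dy":-1.4,"dz":144.5,"rx":0.0014,"ry":0,"rz":0.0105},{"dx":1.1,"dy":-1.4,"dz":144.5,"rx":0.0014,"ry":0,"rz":0.0105}]' 0 30
python3 -m crank '[{"dx":0,"dy":0,"dz":0,"rx":0,"ry":0,"rz":0},{"dx":0,"dy":0,"dz":0,"rx":0,"ry":0,"rz":0},{"dx":0,"dy":0,"dz":0,"rx":0,"ry":0,"rz":0},{"dx":0,"dy":0,"dz":0,"rx":0,"ry":0,"rz":0},{"dx":0,"dy":0,"dz":0,"rx":0,"ry":0,"rz":0},{"dx":0,"dy":0,"dz":0,"rx":0,"ry":0,"rz":0}]' -1 30
```

```text
time_s: 1.7
position: [0.44, -0.3282, 0.0532]
tool_rot: [-3.138, 0.02, 0.007]
ft_force: [-0.2, 0.5, -0.7]
width: 0.0425
grasp_force: 0.0
time_s: 2.2
position: [0.4432, -0.3286, 0.0571]
tool_rot: [3.141, -0.017, 0.002]
ft_force: [-0.4, -0.5, 0.6]
width: 0.0002
grasp_force: 0.0
```

```bash
python3 - <<'E'
from h import *
s=env.observe(); print(s['width'],s['grasp_force'],s['position'],s['ft_force'])
im,d,k=shot('wrist'); im2,d2,k2=shot('scene'); W=cloud(d2,k2)
cv2.imwrite('pics/w3.png',im)
E
```

```text
0.0001596145798968765 0.0 [ 0.44321082 -0.32861786  0.05706435] [-0.35186518 -0.48377494  0.5723353 ]
```

View pics/w3.png

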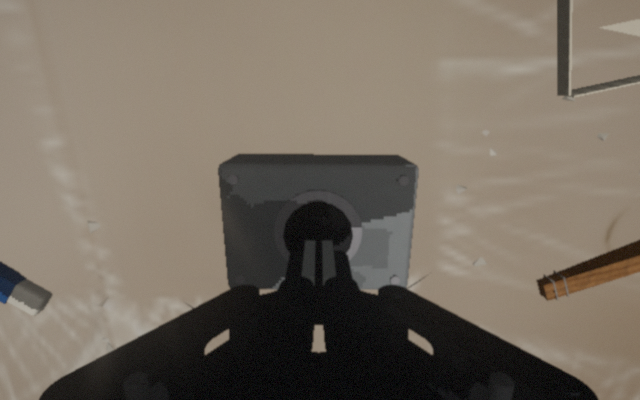

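The wrist view shows the box with the disc around (318,225) and the fingers' tips at about (318,240), nearly shut. I'll check what the depth says.

```bash
python3 - <<'E'
from h import *
im,d,k=shot('wrist'); K,D,M=k
Mi=np.linalg.inv(M)
for p in [[.442,-.3288,.053],[.442,-.3288,.078],[.465,-.3288,.078],[.419,-.3288,.078],[.4432,-.3286,.057],[.4432,-.3286,.076]]:
    print(p,cv2.projectPoints(np.array([p]),cv2.Rodrigues(Mi[:3,:3])[0],Mi[:3,3],K,D)[0].ravel().round(0))
W=cloud(d,k)
for v in range(180,330,10): print(v,[ '%.0f'%(W[v,u,2]*1000) for u in range(270,371,8)])
c=cv2.resize(im[160:320,240:400],(640,640),interpolation=cv2.INTER_CUBIC)[:600]; c=np.clip(c.astype(float)*2.2,0,255).astype(np.uint8); cv2.imwrite('pics/w3c.png',c)
E
```

```text
[0.442, -0.3288, 0.053] [318. 237.]
[0.442, -0.3288, 0.078] [318. 256.]
[0.465, -0.3288, 0.078] [318. 214.]
[0.419, -0.3288, 0.078] [319. 295.]
[0.4432, -0.3286, 0.057] [318. 238.]
[0.4432, -0.3286, 0.076] [318. 252.]
180 ['45', '45', '46', '44', '45', '46', '45', '45', '45', '44', '45', '44', '45']
190 ['45', 'nan', '45', '46', '45', '45', '45', '45', '45', '45', '45', '44', '46']
200 ['45', '45', 'nan', '48', '47', '48', '48', '48', '47', '48', '46', '44', '45']
210 ['44', '45', '47', '46', '53', '70', '72', '70', '53', '47', '47', '45', '44']
220 ['45', '47', '46', '53', '54', '78', '78', '78', '53', '52', '48', '47', '44']
230 ['45', '47', '53', '53', '53', '77', '78', '78', '54', '54', '52', '47', '45']
240 ['45', '47', '53', '52', '53', '78', '78', '78', '52', '53', '53', '47', '45']
250 ['43', '46', '47', '53', '54', '95', '95', '95', '53', '53', '47', '45', '45']
260 ['45', '44', '45', '97', '97', '105', '104', '104', '104', '97', '45', '45', '45']
270 ['45', '45', '45', '106', '113', '113', '113', '113', '113', '105', '106', '44', '46']
280 ['46', '44', '122', '125', '125', '122', '118', '118', '122', '125', '123', '44', '45']
290 ['3', '131', '128', '129', '129', '129', '118', '129', '128', '128', '128', '129', '1']
300 ['127', '135', '134', '134', '134', '135', '118', '132', '135', '134', '134', '135', '129']
310 ['148', '148', '147', '147', '147', '135', '117', '128', '146', '147', '146', '148', '146']
320 ['152', '151', '152', '152', '151', '129', '118', '128', '150', '151', '152', '151', '151']
```

View pics/w3c.png

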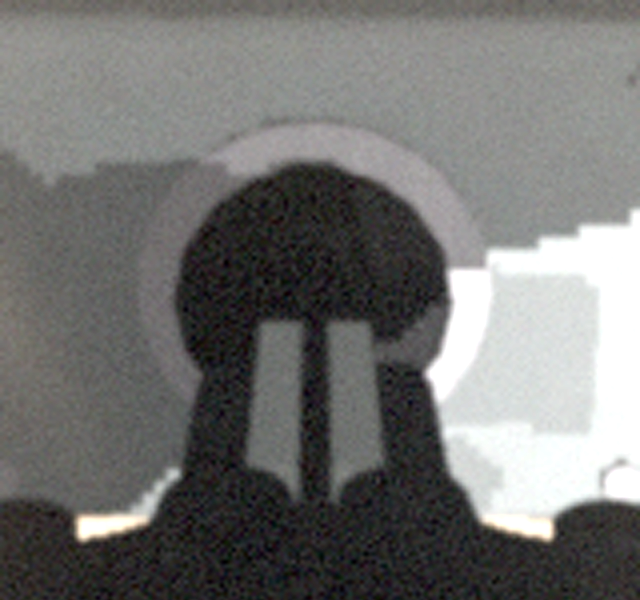

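```bash
python3 - <<'E'
from h import *
im,d,k=shot('wrist'); W=cloud(d,k); Ti=np.linalg.inv(T())
print((Ti@k[2]).round(3).tolist(), k[0].round(1).tolist())
for u in (310,318,328,294):
  print(u,[(v,(Ti[:3,:3]@W[v,u]+Ti[:3,3]).__mul__(1000).round(0).tolist()) for v in range(236,284,5)])
E
```

```text
[[0.002, -0.958, -0.285, 0.072], [1.0, 0.002, 0.001, 0.0], [-0.001, -0.285, 0.958, -0.166], [0.0, 0.0, 0.0, 1.0]] [[310.0, 0.0, 318.3], [0.0, 310.0, 200.0], [0.0, 0.0, 1.0]]
310 [(236, [10.0, -4.0, -21.0]), (241, [10.0, -4.0, -28.0]), (246, [10.0, -3.0, -33.0]), (251, [10.0, -3.0, -39.0]), (256, [11.0, -3.0, -44.0]), (261, [11.0, -3.0, -49.0]), (266, [11.0, -3.0, -53.0]), (271, [11.0, -3.0, -58.0]), (276, [10.0, -3.0, -61.0]), (281, [12.0, -3.0, -67.0])]
318 [(236, [10.0, 0.0, -21.0]), (241, [11.0, 0.0, -28.0]), (246, [10.0, 0.0, -33.0]), (251, [10.0, 0.0, -39.0]), (256, [10.0, 0.0, -43.0]), (261, [10.0, 0.0, -48.0]), (266, [11.0, 0.0, -53.0]), (271, [11.0, 0.0, -57.0]), (276, [10.0, 0.0, -60.0]), (281, [9.0, 0.0, -61.0])]
328 [(236, [10.0, 5.0, -21.0]), (241, [11.0, 5.0, -29.0]), (246, [11.0, 5.0, -34.0]), (251, [10.0, 5.0, -39.0]), (256, [11.0, 5.0, -44.0]), (261, [10.0, 4.0, -48.0]), (266, [11.0, 4.0, -53.0]), (271, [10.0, 4.0, -57.0]), (276, [11.0, 4.0, -61.0]), (281, [12.0, 4.0, -66.0])]
294 [(236, [-0.0, -14.0, 3.0]), (241, [-3.0, -14.0, 3.0]), (246, [-7.0, -14.0, 3.0]), (251, [6.0, -11.0, -30.0]), (256, [6.0, -11.0, -35.0]), (261, [6.0, -11.0, -41.0]), (266, [6.0, -10.0, -45.0]), (271, [7.0, -10.0, -50.0]), (276, [7.0, -9.0, -54.0]), (281, [13.0, -8.0, -68.0])]
```

Measured fact: the shut fingers end about 25 mm behind the reported TCP (both depth and the empty closing agree), so they shut just above the key. I'll open and go 24 mm lower.

```bash
python3 -m crank '[{"dx":0,"dy":0,"dz":0,"rx":0,"ry":0,"rz":0},{"dx":0,"dy":0,"dz":0,"rx":0,"ry":0,"rz":0},{"dx":0,"dy":0,"dz":0,"rx":0,"ry":0,"rz":0},{"dx":0,"dy":0,"dz":0,"rx":0,"ry":0,"rz":0},{"dx":-1,"dy":0,"dz":6,"rx":0,"ry":0,"rz":0},{"dx":-1,"dy":0,"dz":12,"rx":0,"ry":0,"rz":0},{"dx":-1,"dy":0,"dz":18,"rx":0,"ry":0,"rz":0},{"dx":-1,"dy":0,"dz":24,"rx":0,"ry":0,"rz":0},{"dx":-1,"dy":0,"dz":24,"rx":0,"ry":0,"rz":0},{"dx":-1,"dy":0,"dz":24,"rx":0,"ry":0,"rz":0}]' 0 30
python3 -m crank '[{"dx":0,"dy":0,"dz":0,"rx":0,"ry":0,"rz":0},{"dx":0,"dy":0,"dz":0,"rx":0,"ry":0,"rz":0},{"dx":0,"dy":0,"dz":0,"rx":0,"ry":0,"rz":0},{"dx":0,"dy":0,"dz":0,"rx":0,"ry":0,"rz":0},{"dx":0,"dy":0,"dz":0,"rx":0,"ry":0,"rz":0},{"dx":0,"dy":0,"dz":0,"rx":0,"ry":0,"rz":0}]' -1 30
```

```text
time_s: 3.23
position: [0.4415, -0.328, 0.0316]
tool_rot: [-3.141, 0.017, 0.001]
ft_force: [0.3, -0.1, 0.5]
width: 0.043
grasp_force: 0.0
time_s: 3.73
position: [0.442, -0.3283, 0.0326]
tool_rot: [-3.142, 0.017, -0.001]
ft_force: [0.4, 2.2, 4.7]
width: 0.0113
grasp_force: 33.3
```

```bash
python3 -m crank '[{"dx":0,"dy":0,"dz":0,"rx":0,"ry":0,"rz":0.12},{"dx":0,"dy":0,"dz":0,"rx":0,"ry":0,"rz":0.24},{"dx":0,"dy":0,"dz":0,"rx":0,"ry":0,"rz":0.36},{"dx":0,"dy":0,"dz":0,"rx":0,"ry":0,"rz":0.48},{"dx":0,"dy":0,"dz":0,"rx":0,"ry":0,"rz":0.6},{"dx":0,"dy":0,"dz":0,"rx":0,"ry":0,"rz":0.72},{"dx":0,"dy":0,"dz":0,"rx":0,"ry":0,"rz":0.84},{"dx":0,"dy":0,"dz":0,"rx":0,"ry":0,"rz":0.96},{"dx":0,"dy":0,"dz":0,"rx":0,"ry":0,"rz":1.06},{"dx":0,"dy":0,"dz":0,"rx":0,"ry":0,"rz":1.12},{"dx":0,"dy":0,"dz":0,"rx":0,"ry":0,"rz":1.17},{"dx":0,"dy":0,"dz":0,"rx":0,"ry":0,"rz":1.17}]'
python3 -m crank '[{"dx":0,"dy":0,"dz":0,"rx":0,"ry":0,"rz":0.02},{"dx":0,"dy":0,"dz":0,"rx":0,"ry":0,"rz":0.04},{"dx":0,"dy":0,"dz":0,"rx":0,"ry":0,"rz":0.04},{"dx":0,"dy":0,"dz":0,"rx":0,"ry":0,"rz":0.04}]'; python3 -c "
from h import *
s=env.observe();print(s['torque'],s['ft_force'],s['joints']);print(np.arctan2(T()[1,0],T()[0,0]))"
```

```text
time_s: 4.73
position: [0.4422, -0.3279, 0.0326]
tool_rot: [-2.608, 1.751, -0.0]
ft_force: [2.2, 4.9, 5.9]
width: 0.0115
grasp_force: 33.4
time_s: 5.07
position: [0.4422, -0.328, 0.0327]
tool_rot: [-2.575, 1.799, -0.001]
ft_force: [2.3, 6.0, 5.3]
width: 0.0113
grasp_force: 33.5
[ 0.8302028  -0.20956677  0.11382601] [2.31098406 6.03664318 5.29652522] [-6.60122764e-01  5.77947790e-01  1.88822086e+00  1.10295488e-03
  6.75061233e-01  2.12946716e+00]
-1.2196544905746944
```

```bash
python3 -m crank '[{"dx":0,"dy":0,"dz":0,"rx":0,"ry":0,"rz":0},{"dx":0,"dy":0,"dz":0,"rx":0,"ry":0,"rz":0},{"dx":0,"dy":0,"dz":0,"rx":0,"ry":0,"rz":0},{"dx":0,"dy":0,"dz":0,"rx":0,"ry":0,"rz":0},{"dx":0,"dy":0,"dz":0,"rx":0,"ry":0,"rz":0},{"dx":0,"dy":0,"dz":0,"rx":0,"ry":0,"rz":0},{"dx":0,"dy":0,"dz":-30,"rx":0,"ry":0,"rz":0},{"dx":0,"dy":0,"dz":-70,"rx":0,"ry":0,"rz":0},{"dx":0,"dy":0,"dz":-110,"rx":0,"ry":0,"rz":0},{"dx":0,"dy":0,"dz":-150,"rx":0,"ry":0,"rz":0},{"dx":0,"dy":0,"dz":-170,"rx":0,"ry":0,"rz":0},{"dx":0,"dy":0,"dz":-170,"rx":0,"ry":0,"rz":0}]' 1 30; python3 key.py
python3 -c "
from h import *
rel(pose([.469,.298,.33],0.07))"
```

```text
time_s: 6.07
position: [0.4444, -0.3306, 0.2079]
tool_rot: [2.574, -1.8, 0.016]
ft_force: [0.4, -1.1, 0.1]
width: 0.0854
grasp_force: 0.0
[-0.661  0.314  1.796  0.     1.021  2.13 ] [ 0.44443029 -0.33057753  0.20791768] [ 2.57390114 -1.8004332   0.01587289]
box 6792 ((441.6065673828125, -328.4671936035156), (119.56015014648438, 84.65586853027344), 89.0827407836914)
key 574 [ 0.44205578 -0.32922163  0.07719363] ((441.56884765625, -328.27252197265625), (12.397541999816895, 45.8497200012207), 89.2504653930664)
disc 681 0.05313070657577407 ((442.28643798828125, -328.1273498535156), (47.41496276855469, 43.732460021972656), 67.81317138671875)
d mm [-580.1 -239.9 -127.1] r [ 5.0000e-04 -6.7000e-03 -1.2908e+00]
```

Key back at rest (bar along the box's x again). Now over to the stand.

```bash
python3 -m crank '[{"dx":-36,"dy":-15,"dz":-8,"rx":0.0005,"ry":-0.0067,"rz":-0.12},{"dx":-72,"dy":-30,"dz":-16,"rx":0.0005,"ry":-0.0067,"rz":-0.24},{"dx":-108,"dy":-45,"dz":-24,"rx":0.0005,"ry":-0.0067,"rz":-0.36},{"dx":-144,"dy":-60,"dz":-32,"rx":0.0005,"ry":-0.0067,"rz":-0.48},{"dx":-180,"dy":-75,"dz":-40,"rx":0.0005,"ry":-0.0067,"rz":-0.6},{"dx":-216,"dy":-90,"dz":-48,"rx":0.0005,"ry":-0.0067,"rz":-0.72},{"dx":-252,"dy":-105,"dz":-56,"rx":0.0005,"ry":-0.0067,"rz":-0.84},{"dx":-288,"dy":-120,"dz":-64,"rx":0.0005,"ry":-0.0067,"rz":-0.96},{"dx":-324,"dy":-135,"dz":-72,"rx":0.0005,"ry":-0.0067,"rz":-1.08},{"dx":-360,"dy":-150,"dz":-80,"rx":0.0005,"ry":-0.0067,"rz":-1.2},{"dx":-396,"dy":-165,"dz":-87,"rx":0.0005,"ry":-0.0067,"rz":-1.29},{"dx":-396,"dy":-165,"dz":-87,"rx":0.0005,"ry":-0.0067,"rz":-1.29}]'
python3 -c "
from h import *
rel(pose([.469,.298,.33],0.07))"
```

```text
time_s: 7.12
position: [0.4612, 0.1057, 0.2893]
tool_rot: [-3.133, -0.124, 0.006]
ft_force: [-0.4, -0.1, 0.4]
width: 0.0852
grasp_force: 0.0
d mm [  22.8 -191.3  -39.6] r [-0.0062  0.0038  0.009 ]
```

```bash
python3 - <<'E'
from h import *
im,d,k=shot('wrist'); np.savez('easel.npz',im=im,W=cloud(d,k),M=k[2])
E
python3 -m crank '[{"dx":5,"dy":-40,"dz":-9,"rx":-0.0062,"ry":0.0038,"rz":0.009},{"dx":10,"dy":-80,"dz":-18,"rx":-0.0062,"ry":0.0038,"rz":0.009},{"dx":15,"dy":-120,"dz":-27,"rx":-0.0062,"ry":0.0038,"rz":0.009},{"dx":20,"dy":-160,"dz":-36,"rx":-0.0062,"ry":0.0038,"rz":0.009},{"dx":23,"dy":-191,"dz":-40,"rx":-0.0062,"ry":0.0038,"rz":0.009},{"dx":23,"dy":-191,"dz":-40,"rx":-0.0062,"ry":0.0038,"rz":0.009},{"dx":23,"dy":-191,"dz":-40,"rx":-0.0062,"ry":0.0038,"rz":0.009},{"dx":23,"dy":-191,"dz":-40,"rx":-0.0062,"ry":0.0038,"rz":0.009}]'
cat > met.py <<'E'
from h import *
print(env.observe()['position'],env.observe()['joints'].round(3))
im,d,k=shot('wrist'); cv2.imwrite('pics/w4.png',im); W=cloud(d,k)
near=(abs(W[...,0]-.469)<.08)&(abs(W[...,1]-.298)<.08)
def mr(P): return cv2.minAreaRect(P[:,:2].astype(np.float32)*1000) if len(P) else 0
for n,a,b in (('stand',.075,.085),('collar',.0855,.0905),('mtop',.179,.19)):
    P=W[near&(W[...,2]>a)&(W[...,2]<b)]; print(n,len(P),np.median(P[:,2]),mr(P))
    if n=='collar': print(cv2.minEnclosingCircle(P[:,:2].astype(np.float32)*1000))
E
python3 met.py
python3 - <<'E'
import numpy as np,cv2
z=np.load('easel.npz'); o=z['im']; cv2.imwrite('pics/easel.png',o)
E
```

```text
time_s: 7.83
position: [0.4705, 0.2907, 0.3283]
tool_rot: [3.136, 0.093, -0.005]
ft_force: [0.2, -0.5, -0.4]
width: 0.0854
grasp_force: 0.0
[0.4704567  0.29071726 0.32832057] [ 5.330e-01  1.990e-01  1.659e+00 -2.000e-03  1.289e+00  2.045e+00]
stand 3296 0.08028063046816994 ((468.37030029296875, 299.6466979980469), (94.45591735839844, 94.0864028930664), 11.960776329040527)
collar 456 0.08813492069659445 ((474.17999267578125, 297.5906982421875), (50.49187469482422, 43.399295806884766), 83.91398620605469)
((470.42041015625, 297.93621826171875), 25.632333755493164)
mtop 819 0.18467982824013307 ((470.6849670410156, 298.3758239746094), (34.967044830322266, 25.205114364624023), 3.622856378555298)
```

View pics/easel.png

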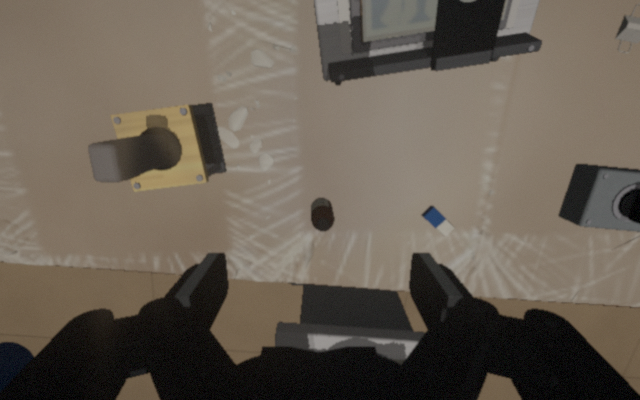

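```bash
python3 -c "
from h import *
rel(pose([.4705,.2982,.105],0.063))"
```

```text
d mm [  1.   -8.6 223.6] r [ 0.0038  0.0029 -0.0043]
```

```bash
python3 -m crank '[{"dx":0,"dy":0,"dz":0,"rx":0,"ry":0,"rz":0},{"dx":0,"dy":0,"dz":0,"rx":0,"ry":0,"rz":0},{"dx":0,"dy":0,"dz":0,"rx":0,"ry":0,"rz":0}]'; python3 met.py; python3 -c "
from h import *
rel(pose([.4705,.2982,.105],0.063))"
```

```text
time_s: 8.13
position: [0.471, 0.2912, 0.33]
tool_rot: [3.138, 0.092, -0.001]
ft_force: [0.0, -0.6, -0.6]
width: 0.0854
grasp_force: 0.0
[0.47101331 0.29117445 0.32995637] [ 5.330e-01  1.970e-01  1.657e+00 -2.000e-03  1.289e+00  2.046e+00]
stand 3269 0.08026192039661911 ((468.53204345703125, 299.5985107421875), (94.24336242675781, 94.00485229492188), 11.950366973876953)
collar 457 0.0880461953207976 ((474.3297424316406, 298.0530700683594), (51.121116638183594, 43.27218246459961), 86.34761810302734)
((470.39093017578125, 298.0488586425781), 25.815725326538086)
mtop 815 0.18470896825127242 ((471.1297912597656, 298.38421630859375), (34.74586486816406, 25.86681365966797), 3.7651305198669434)
d mm [  0.   -7.3 225. ] r [ 0.0021  0.0006 -0.0039]
```

```bash
python3 -m crank '[{"dx":0,"dy":-7.3,"dz":30,"rx":0.002,"ry":0,"rz":-0.004},{"dx":0,"dy":-7.3,"dz":60,"rx":0.002,"ry":0,"rz":-0.004},{"dx":0,"dy":-7.3,"dz":90,"rx":0.002,"ry":0,"rz":-0.004},{"dx":0,"dy":-7.3,"dz":120,"rx":0.002,"ry":0,"rz":-0.004},{"dx":0,"dy":-7.3,"dz":145,"rx":0.002,"ry":0,"rz":-0.004},{"dx":0,"dy":-7.3,"dz":165,"rx":0.002,"ry":0,"rz":-0.004},{"dx":0,"dy":-7.3,"dz":185,"rx":0.002,"ry":0,"rz":-0.004},{"dx":0,"dy":-7.3,"dz":205,"rx":0.002,"ry":0,"rz":-0.004},{"dx":0,"dy":-7.3,"dz":225,"rx":0.002,"ry":0,"rz":-0.004},{"dx":0,"dy":-7.3,"dz":225,"rx":0.002,"ry":0,"rz":-0.004},{"dx":0,"dy":-7.3,"dz":225,"rx":0.002,"ry":0,"rz":-0.004},{"dx":0,"dy":-7.3,"dz":225,"rx":0.002,"ry":0,"rz":-0.004}]'
python3 -m crank '[{"dx":0,"dy":0,"dz":0,"rx":0,"ry":0,"rz":0},{"dx":0,"dy":0,"dz":0,"rx":0,"ry":0,"rz":0},{"dx":0,"dy":0,"dz":0,"rx":0,"ry":0,"rz":0},{"dx":0,"dy":0,"dz":0,"rx":0,"ry":0,"rz":0},{"dx":0,"dy":0,"dz":0,"rx":0,"ry":0,"rz":0},{"dx":0,"dy":0,"dz":0,"rx":0,"ry":0,"rz":0}]' -1 40
```

```text
time_s: 9.18
position: [0.471, 0.2993, 0.106]
tool_rot: [-3.139, -0.101, -0.001]
ft_force: [0.4, 0.2, 1.1]
width: 0.0855
grasp_force: 0.0
time_s: 9.68
position: [0.4705, 0.299, 0.1056]
tool_rot: [-3.14, -0.101, 0.0]
ft_force: [-1.2, -0.9, 4.6]
width: 0.0256
grasp_force: 39.7
```

```bash
python3 -m crank '[{"dx":0,"dy":0,"dz":0,"rx":0,"ry":0,"rz":0},{"dx":0,"dy":0,"dz":-15,"rx":0,"ry":0,"rz":0},{"dx":0,"dy":0,"dz":-30,"rx":0,"ry":0,"rz":0},{"dx":0,"dy":0,"dz":-50,"rx":0,"ry":0,"rz":0},{"dx":0,"dy":0,"dz":-75,"rx":0,"ry":0,"rz":0},{"dx":0,"dy":0,"dz":-100,"rx":0,"ry":0,"rz":0},{"dx":0,"dy":0,"dz":-125,"rx":0,"ry":0,"rz":0},{"dx":0,"dy":0,"dz":-150,"rx":0,"ry":0,"rz":0},{"dx":0,"dy":0,"dz":-175,"rx":0,"ry":0,"rz":0},{"dx":0,"dy":0,"dz":-190,"rx":0,"ry":0,"rz":0},{"dx":0,"dy":0,"dz":-190,"rx":0,"ry":0,"rz":0},{"dx":0,"dy":0,"dz":-190,"rx":0,"ry":0,"rz":0}]' - 60
python3 -m crank '[{"dx":0,"dy":0,"dz":-190,"rx":0,"ry":0,"rz":0}]' >/dev/null; python3 -m crank '[{"dx":0,"dy":0,"dz":0,"rx":0,"ry":0,"rz":0}]'; python3 -c "
from h import *
rel(pose([.5,-.03,.33],0.2))"
```

```text
time_s: 10.68
position: [0.4704, 0.299, 0.2949]
tool_rot: [-3.14, -0.101, 0.0]
ft_force: [-0.7, -0.6, -3.2]
width: 0.0256
grasp_force: 59.5
time_s: 10.85
position: [0.472, 0.3, 0.3403]
tool_rot: [-3.138, -0.101, -0.005]
ft_force: [1.4, 1.9, 0.2]
width: 0.0255
grasp_force: 60.4
d mm [  6.7 331.1   9.6] r [-0.0019 -0.0037 -0.1356]
```

```bash
python3 -m crank '[{"dx":0,"dy":35,"dz":0,"rx":0,"ry":0,"rz":-0.02},{"dx":0,"dy":70,"dz":0,"rx":0,"ry":0,"rz":-0.04},{"dx":0,"dy":105,"dz":0,"rx":0,"ry":0,"rz":-0.06},{"dx":0,"dy":140,"dz":0,"rx":0,"ry":0,"rz":-0.08},{"dx":0,"dy":175,"dz":0,"rx":0,"ry":0,"rz":-0.1},{"dx":0,"dy":210,"dz":0,"rx":0,"ry":0,"rz":-0.12},{"dx":0,"dy":245,"dz":0,"rx":0,"ry":0,"rz":-0.135},{"dx":5,"dy":280,"dz":0,"rx":0,"ry":0,"rz":-0.135},{"dx":5,"dy":310,"dz":0,"rx":0,"ry":0,"rz":-0.135},{"dx":5,"dy":330,"dz":0,"rx":0,"ry":0,"rz":-0.135},{"dx":5,"dy":330,"dz":0,"rx":0,"ry":0,"rz":-0.135},{"dx":5,"dy":330,"dz":0,"rx":0,"ry":0,"rz":-0.135}]'
python3 -m crank '[{"dx":0,"dy":0,"dz":0,"rx":0,"ry":0,"rz":0},{"dx":0,"dy":0,"dz":0,"rx":0,"ry":0,"rz":0}]'
python3 - <<'E'
from h import *
im,d,k=shot('wrist'); np.savez('easel2.npz',im=im,d=d,K=k[0],D=k[1],M=k[2],W=cloud(d,k),T=T()); cv2.imwrite('pics/easel2.png',im)
E
```

```text
time_s: 11.85
position: [0.4959, -0.0308, 0.3349]
tool_rot: [-3.126, -0.309, 0.005]
ft_force: [0.1, 0.8, -2.4]
width: 0.0253
grasp_force: 60.8
time_s: 12.02
position: [0.4963, -0.0291, 0.3359]
tool_rot: [-3.125, -0.314, 0.003]
ft_force: [-0.4, 0.2, -1.7]
width: 0.0257
grasp_force: 60.8
```

View pics/easel2.png

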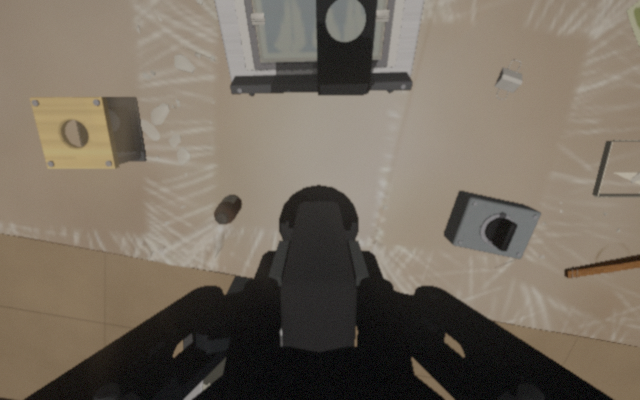

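The window is at (346,19) at the top edge, the stand's hole at (75,133), the meter held straight in the fingers. Work out the panel's axes, the window and the hole.

```bash
python3 - <<'E'
from h import *
z=np.load('easel2.npz'); im,W=z['im'],z['W']; g=im.max(2)
def plane(P,t=.004):
    c=np.median(P,0)
    for _ in range(6):
        c=P.mean(0); n=np.linalg.svd(P-c)[2][2]; n*=np.sign(n[2]); P=P[abs((P-c)@n)<t]
    return c,n,P
reg=np.zeros(g.shape,bool); reg[0:64,322:368]=1
P=W[reg&(g<55)&np.isfinite(W[...,2])]; c,n,P=plane(P); print('mask',len(P),c.round(4),n.round(4),'tilt',np.arccos(n[2]).round(3),'yaw',np.arctan2(-n[1],-n[0]).round(3))
reg[:]=0; reg[66:98,228:414]=1
Q=W[reg&(g<50)&(W[...,2]>.05)]; cq=Q.mean(0); a=np.linalg.svd(Q-cq)[2][0]; a*=np.sign(a[1]); print('rail',len(Q),a.round(4),'yaw',np.arctan2(-a[0],a[1]).round(3))
# stand hole
reg[:]=0; reg[90:175,25:125]=1
S=W[reg&(abs(W[...,2]-.08)<.004)]; print('stand',cv2.minAreaRect(S[:,:2].astype(np.float32)*1000))
K,D,M=z['K'],z['D'],z['M']
def ray(u,v,c,n):
    p=cv2.undistortPoints(np.array([[[u,v]]],float),K,D).ravel(); r=M[:3,:3]@np.array([p[0],p[1],1]); o=M[:3,3]; return o+r*((c-o)@n)/(r@n)
print('hole',ray(75,133,np.array([0,0,.08]),np.array([0,0,1.])))
print('win',ray(346,19,c,n))
E
```

```text
mask 1456 [ 0.6423 -0.0296  0.1059] [-0.4207 -0.0963  0.9021] tilt 0.446 yaw 0.225
rail 1859 [-0.2309  0.9557 -0.1828] yaw 0.237
stand ((468.2337951660156, 299.8991394042969), (93.75428771972656, 96.42314147949219), 11.52134895324707)
hole [0.46983726 0.29728224 0.08      ]
win [ 0.66500315 -0.02609021  0.1168955 ]
```

```bash
cat >> h.py <<'E'
YAW=.22; TILT=.45
def wframe():
    x0=np.array([np.cos(YAW),np.sin(YAW),0]); y=np.array([-np.sin(YAW),np.cos(YAW),0]); zz=np.array([0,0,1.])
    n=np.cos(TILT)*zz-np.sin(TILT)*x0; return np.cross(y,n),y,n
def wpose(win,h,ex=0,ey=0,L=.0876):
    x,y,n=wframe(); G=pose([0,0,0],YAW,-TILT*y); G[:3,3]=np.array(win)+n*(h+L)+x*ex+y*ey; return G
E
python3 -c "
from h import *
G=wpose([.665,-.026,.117],.10,-.07);print(G.round(3)); rel(G)"
```

```text
[[ 0.879  0.218  0.424  0.524]
 [ 0.197 -0.976  0.095 -0.058]
 [ 0.435 -0.    -0.9    0.255]
 [ 0.     0.     0.     1.   ]]
d mm [21.3 33.5 80.6] r [ 0.0038  0.4515 -0.0191]
```

```bash
python3 -m crank '[{"dx":5,"dy":8,"dz":15,"rx":0,"ry":0.1,"rz":-0.01},{"dx":10,"dy":16,"dz":30,"rx":0,"ry":0.2,"rz":-0.02},{"dx":15,"dy":25,"dz":50,"rx":0,"ry":0.3,"rz":-0.02},{"dx":21,"dy":33,"dz":70,"rx":0.002,"ry":0.4,"rz":-0.02},{"dx":21,"dy":33,"dz":80,"rx":0.004,"ry":0.45,"rz":-0.02},{"dx":21,"dy":33,"dz":80,"rx":0.004,"ry":0.45,"rz":-0.02},{"dx":21,"dy":33,"dz":80,"rx":0.004,"ry":0.45,"rz":-0.02},{"dx":21,"dy":33,"dz":80,"rx":0.004,"ry":0.45,"rz":-0.02},{"dx":21,"dy":33,"dz":80,"rx":0.004,"ry":0.45,"rz":-0.02}]'
cat > win.py <<'E'
from h import *
import sys
print(env.observe()['position'],env.observe()['joints'].round(3))
im,d,k=shot('wrist'); np.savez('easel3.npz',im=im,d=d,K=k[0],D=k[1],M=k[2],W=cloud(d,k),T=T()); cv2.imwrite('pics/'+sys.argv[1]+'.png',im)
E
python3 win.py easel3
```

```text
time_s: 12.82
position: [0.5255, -0.0579, 0.2584]
tool_rot: [-2.998, -0.333, -0.688]
ft_force: [0.1, -0.1, -2.3]
width: 0.0252
grasp_force: 60.7
[ 0.52546665 -0.05785958  0.25844917] [-0.254  0.05   2.083  0.343  0.629  0.855]
```

View pics/easel3.png

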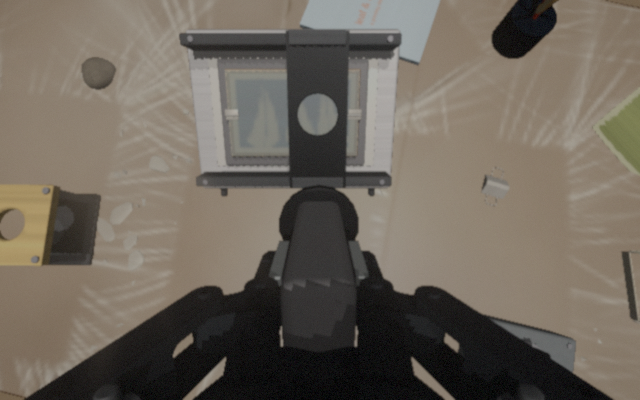

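The whole panel is in view, almost square to the camera: window centre about (318,115), mask u 288–349, rails at rows 40 and 180.

```bash
cat > fit.py <<'E'
from h import *
z=np.load('easel3.npz'); im,W=z['im'],z['W']; g=im.max(2).astype(np.uint8); K,D,M=z['K'],z['D'],z['M']; Tt=z['T']
reg=np.zeros(g.shape,bool); reg[54:170,292:344]=1
P=W[reg&(g<58)&np.isfinite(W[...,2])]
for _ in range(6):
    c=P.mean(0); n=np.linalg.svd(P-c)[2][2]; n*=np.sign(n[2]); P=P[abs((P-c)@n)<.004]
print('mask',len(P),n.round(4),'tilt',np.arccos(n[2]).round(4),'yaw',np.arctan2(-n[1],-n[0]).round(4))
def ray(u,v):
    p=cv2.undistortPoints(np.array([[[u,v]]],float),K,D).ravel(); r=M[:3,:3]@np.array([p[0],p[1],1]); o=M[:3,3]; return o+r*((c-o)@n)/(r@n)
gg=cv2.GaussianBlur(g,(0,0),1); inn=np.median(g[107:123,310:326]); out=np.median(g[70:90,300:340]); th=(inn+out)/2; print(inn,out)
b=np.zeros_like(g); b[90:140,293:343]=(gg[90:140,293:343]>th); 
cs=max(cv2.findContours(b,cv2.RETR_EXTERNAL,cv2.CHAIN_APPROX_NONE)[0],key=cv2.contourArea); e=cv2.fitEllipse(cs); print(e)
win=ray(*e[0]); print('win',win.round(4),'diam',[np.linalg.norm(ray(e[0][0]+s*e[1][0]/2,e[0][1])-win)*2 for s in(-1,1)])
# mask edges direction: threshold left/right edges
xs=[];
L=[ray(288+(349-288)*0,v) for v in (60,160)]
# rail upper line & mask x dir by brightness edges
el,er=[],[]
for v in list(range(56,90,2))+list(range(142,168,2)):
    row=gg[v].astype(float); gl=np.argmax(-(np.diff(row[278:300])))+278.5; gr=np.argmax(np.diff(row[340:360]))+340.5; el.append(ray(gl,v)); er.append(ray(gr,v))
for a in (el,er):
    a=np.array(a); d=np.linalg.svd(a-np.median(a,0))[2][0]; d*=np.sign(d[0]); print('edge yaw (proj)',np.arctan2(d[1],d[0]).round(4),d.round(4),np.std((a-a.mean(0))@np.cross(n,d)))
mid=(np.mean(el,0)+np.mean(er,0))/2; print('mask width',np.linalg.norm(np.cross(np.mean(er,0)-np.mean(el,0),d)))
x=np.array([0,0,1])-n*n[2]; x/=np.linalg.norm(x); print('x of plane',x, 'win-mid across',(win-mid)@np.cross(n,x))
# collar in tool frame
Ti=np.linalg.inv(Tt); Q=W@Ti[:3,:3].T+Ti[:3,3]
s=(abs(Q[...,0])<.04)&(abs(Q[...,1])<.04)&(Q[...,2]>.012)&(Q[...,2]<.024); q=Q[s]; print('collar',len(q),np.median(q[:,2]),cv2.minEnclosingCircle(q[:,:2].astype(np.float32)*1000))
s=(abs(Q[...,0])<.03)&(abs(Q[...,1])<.009)&(Q[...,2]>-.05)&(Q[...,2]<.01); q=Q[s]; print('handle front',len(q),np.polyfit(q[:,2],q[:,0],1),)
E
python3 fit.py
```

```text
mask 3594 [-0.424  -0.0967  0.9005] tilt 0.4499 yaw 0.2242
121.0 56.0
((317.1944885253906, 113.99372863769531), (39.03483200073242, 40.50454330444336), 178.83346557617188)
win [ 0.6636 -0.0258  0.1163] diam [np.float64(0.04320955943135476), np.float64(0.043223549285683886)]
edge yaw (proj) 0.2282 [0.8771 0.2037 0.4349] 0.0006867601765386634
edge yaw (proj) 0.2231 [0.8782 0.1993 0.4349] 0.0003504453651184444
mask width 0.06564816809304061
x of plane [0.87794364 0.20019549 0.43489854] win-mid across -0.0002488323655928792
collar 1903 0.01736082933522264 ((0.28649628162384033, 0.4556042551994324), 26.00887680053711)
handle front 1568 [-0.00242484  0.01812381]
```

```bash
sed -i 's/^YAW=.22;/YAW=.2245;/' h.py; python3 -c "
from h import *
G=wpose([.6636,-.0258,.1163],.03,-.0003,.0004,.0874); rel(G)"
```

```text
d mm [65.7 -1.2 72.3] r [ 0.0031 -0.0011 -0.0026]
```

```bash
python3 -m crank '[{"dx":15,"dy":0,"dz":0,"rx":0.003,"ry":-0.001,"rz":-0.003},{"dx":35,"dy":-1,"dz":10,"rx":0.003,"ry":-0.001,"rz":-0.003},{"dx":55,"dy":-1.2,"dz":25,"rx":0.003,"ry":-0.001,"rz":-0.003},{"dx":65.7,"dy":-1.2,"dz":45,"rx":0.003,"ry":-0.001,"rz":-0.003},{"dx":65.7,"dy":-1.2,"dz":60,"rx":0.003,"ry":-0.001,"rz":-0.003},{"dx":65.7,"dy":-1.2,"dz":72,"rx":0.003,"ry":-0.001,"rz":-0.003},{"dx":65.7,"dy":-1.2,"dz":72,"rx":0.003,"ry":-0.001,"rz":-0.003},{"dx":65.7,"dy":-1.2,"dz":72,"rx":0.003,"ry":-0.001,"rz":-0.003},{"dx":65.7,"dy":-1.2,"dz":72,"rx":0.003,"ry":-0.001,"rz":-0.003},{"dx":65.7,"dy":-1.2,"dz":72,"rx":0.003,"ry":-0.001,"rz":-0.003}]'
cat > st.py <<'E'
from h import *
s=env.observe(); x,y,n=wframe(); M=T(); tip=M[:3,3]+M[:3,:3]@np.array([.0003,.00045,.0874])-np.array([.6636,-.0258,.1163])
print('tip in window mm',(np.array([tip@x,tip@y,tip@n])*1000).round(1),'angle',np.arccos(-M[:3,2]@n).round(4),'F',np.array([s['ft_force']@x,s['ft_force']@y,s['ft_force']@n]).round(2),'grip',s['grasp_force'],s['time_s'])
E
python3 st.py; python3 -c "
from h import *
G=wpose([.6636,-.0258,.1163],-.004,-.0003,.0004,.0874); rel(G)"; python3 win.py easel4
```

```text
time_s: 13.7
position: [0.6119, -0.0375, 0.2214]
tool_rot: [-2.996, -0.336, -0.685]
ft_force: [0.7, -1.3, -2.5]
width: 0.0252
grasp_force: 60.7
tip in window mm [-1.8 -0.4 30.3] angle 0.0005 F [-0.75 -1.38 -2.4 ] grip 60.686320066452026 13.7
d mm [ 1.8 -0.3 34.3] r [ 0.0002  0.0005 -0.0012]
[ 0.61185247 -0.03751318  0.22141419] [-0.169  0.235  1.96   0.324  0.551  0.936]
```

View pics/easel4.png

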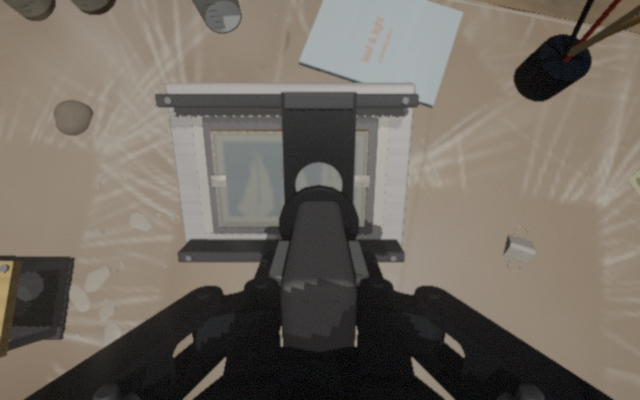

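The window's upper arc shows centred at u≈319 above the collar, so the nose is lined up. Descend into the window, then feel.

```bash
python3 -m crank '[{"dx":1.6,"dy":-0.3,"dz":6,"rx":0,"ry":0,"rz":0},{"dx":1.6,"dy":-0.3,"dz":13,"rx":0,"ry":0,"rz":0},{"dx":1.6,"dy":-0.3,"dz":20,"rx":0,"ry":0,"rz":0},{"dx":1.6,"dy":-0.3,"dz":27,"rx":0,"ry":0,"rz":0},{"dx":1.6,"dy":-0.3,"dz":31,"rx":0,"ry":0,"rz":0},{"dx":1.6,"dy":-0.3,"dz":34,"rx":0,"ry":0,"rz":0},{"dx":1.6,"dy":-0.3,"dz":34,"rx":0,"ry":0,"rz":0},{"dx":1.6,"dy":-0.3,"dz":34,"rx":0,"ry":0,"rz":0},{"dx":1.6,"dy":-0.3,"dz":34,"rx":0,"ry":0,"rz":0},{"dx":1.6,"dy":-0.3,"dz":34,"rx":0,"ry":0,"rz":0}]' >/dev/null; python3 st.py
python3 -m crank '[{"dx":0,"dy":0,"dz":1,"rx":0,"ry":0,"rz":0},{"dx":0,"dy":0,"dz":2,"rx":0,"ry":0,"rz":0},{"dx":0,"dy":0,"dz":3,"rx":0,"ry":0,"rz":0},{"dx":0,"dy":0,"dz":3,"rx":0,"ry":0,"rz":0},{"dx":0,"dy":0,"dz":3,"rx":0,"ry":0,"rz":0},{"dx":0,"dy":0,"dz":3,"rx":0,"ry":0,"rz":0}]'>/dev/null; python3 st.py
python3 -c "
from h import *
z=np.load('easel2.npz');
z=np.load('easel4.npz') if 0 else z
x,y,n=wframe(); W=z['W']-np.array([.6636,-.0258,.1163]); q=W@np.stack([x,y,n],1); s=np.hypot(q[...,0],q[...,1])<.014; print('glass depth?',s.sum(),np.nanmedian(q[s][:,2]))"
```

```text
tip in window mm [-0.6  0.1 -4.3] angle 0.0012 F [-0.71  0.97 -2.08] grip 60.68625569343567 14.5833
tip in window mm [-0.9  0.2 -7.6] angle 0.0018 F [-1.48  0.71 -2.3 ] grip 60.68646311759949 15.0833
glass depth? 6087 0.3471449976303325
```

```bash
for i in 1 2; do python3 -m crank '[{"dx":0,"dy":0,"dz":1,"rx":0,"ry":0,"rz":0},{"dx":0,"dy":0,"dz":2,"rx":0,"ry":0,"rz":0},{"dx":0,"dy":0,"dz":3,"rx":0,"ry":0,"rz":0},{"dx":0,"dy":0,"dz":3,"rx":0,"ry":0,"rz":0},{"dx":0,"dy":0,"dz":3,"rx":0,"ry":0,"rz":0},{"dx":0,"dy":0,"dz":3,"rx":0,"ry":0,"rz":0}]'>/dev/null; python3 st.py; done
```

```text
tip in window mm [ -0.9   0.2 -10.6] angle 0.0018 F [-0.57 -0.56 -2.06] grip 60.68662405014038 15.5833
tip in window mm [ -0.8   0.2 -13.6] angle 0.0017 F [-0.87  0.77 -2.08] grip 60.68652391433716 16.0833
```

```bash
python3 -m crank '[{"dx":0,"dy":0,"dz":1,"rx":0,"ry":0,"rz":0},{"dx":0,"dy":0,"dz":2,"rx":0,"ry":0,"rz":0},{"dx":0,"dy":0,"dz":3,"rx":0,"ry":0,"rz":0},{"dx":0,"dy":0,"dz":3,"rx":0,"ry":0,"rz":0},{"dx":0,"dy":0,"dz":3,"rx":0,"ry":0,"rz":0},{"dx":0,"dy":0,"dz":3,"rx":0,"ry":0,"rz":0}]'>/dev/null; python3 st.py; python3 -m crank '[{"dx":0,"dy":0,"dz":1,"rx":0,"ry":0,"rz":0},{"dx":0,"dy":0,"dz":2,"rx":0,"ry":0,"rz":0},{"dx":0,"dy":0,"dz":2,"rx":0,"ry":0,"rz":0},{"dx":0,"dy":0,"dz":2,"rx":0,"ry":0,"rz":0},{"dx":0,"dy":0,"dz":2,"rx":0,"ry":0,"rz":0}]'>/dev/null; python3 st.py
```

```text
tip in window mm [ -0.9   0.2 -16.6] angle 0.0018 F [-1.17  0.66 -2.38] grip 60.68614840507507 16.5833
tip in window mm [ -0.9   0.2 -18.6] angle 0.0018 F [-1.33 -0.07 -2.25] grip 60.68633437156677 17.0
```

```bash
for i in 1 2; do python3 -m crank '[{"dx":0,"dy":0,"dz":1,"rx":0,"ry":0,"rz":0},{"dx":0,"dy":0,"dz":2,"rx":0,"ry":0,"rz":0},{"dx":0,"dy":0,"dz":2,"rx":0,"ry":0,"rz":0},{"dx":0,"dy":0,"dz":2,"rx":0,"ry":0,"rz":0},{"dx":0,"dy":0,"dz":2,"rx":0,"ry":0,"rz":0}]'>/dev/null; python3 st.py; done
```

```text
tip in window mm [ -0.9   0.2 -20.6] angle 0.0018 F [-0.36 -0.57 -2.62] grip 60.68639159202576 17.4167
tip in window mm [ -0.8   0.2 -22.5] angle 0.0015 F [-1.56  0.91  0.54] grip 60.947299003601074 17.8333
```

```bash
python3 -m crank '[{"dx":0,"dy":0,"dz":1,"rx":0,"ry":0,"rz":0},{"dx":0,"dy":0,"dz":2,"rx":0,"ry":0,"rz":0},{"dx":0,"dy":0,"dz":3,"rx":0,"ry":0,"rz":0},{"dx":0,"dy":0,"dz":3,"rx":0,"ry":0,"rz":0},{"dx":0,"dy":0,"dz":3,"rx":0,"ry":0,"rz":0},{"dx":0,"dy":0,"dz":3,"rx":0,"ry":0,"rz":0}]'>/dev/null; python3 st.py; for i in 1 2 3; do python3 -m crank '[{"dx":0,"dy":0,"dz":0,"rx":0,"ry":0,"rz":0},{"dx":0,"dy":0,"dz":0,"rx":0,"ry":0,"rz":0},{"dx":0,"dy":0,"dz":0,"rx":0,"ry":0,"rz":0},{"dx":0,"dy":0,"dz":0,"rx":0,"ry":0,"rz":0},{"dx":0,"dy":0,"dz":0,"rx":0,"ry":0,"rz":0},{"dx":0,"dy":0,"dz":0,"rx":0,"ry":0,"rz":0},{"dx":0,"dy":0,"dz":0,"rx":0,"ry":0,"rz":0},{"dx":0,"dy":0,"dz":0,"rx":0,"ry":0,"rz":0},{"dx":0,"dy":0,"dz":0,"rx":0,"ry":0,"rz":0},{"dx":0,"dy":0,"dz":0,"rx":0,"ry":0,"rz":0},{"dx":0,"dy":0,"dz":0,"rx":0,"ry":0,"rz":0},{"dx":0,"dy":0,"dz":0,"rx":0,"ry":0,"rz":0}]'>/dev/null; python3 st.py; done
```

```text
tip in window mm [ -0.8   0.1 -25.5] angle 0.0015 F [-0.51 -0.13  2.03] grip 61.147416830062866 18.3333
tip in window mm [ -0.8   0.2 -25.6] angle 0.0016 F [ 0.43 -0.37  2.03] grip 61.23033285140991 19.3333
tip in window mm [ -0.9   0.2 -25.6] angle 0.0016 F [ 0.74 -0.08  1.86] grip 61.31933927536011 20.3333
tip in window mm [ -0.9   0.2 -25.6] angle 0.0017 F [-0.04 -0.62  1.4 ] grip 61.31467580795288 21.3333
```

```bash
python3 -m crank '[{"dx":0,"dy":0,"dz":-3,"rx":0,"ry":0,"rz":0},{"dx":0,"dy":0,"dz":-8,"rx":0,"ry":0,"rz":0},{"dx":0,"dy":0,"dz":-16,"rx":0,"ry":0,"rz":0},{"dx":0,"dy":0,"dz":-28,"rx":0,"ry":0,"rz":0},{"dx":0,"dy":0,"dz":-42,"rx":0,"ry":0,"rz":0},{"dx":0,"dy":0,"dz":-60,"rx":0,"ry":0,"rz":0},{"dx":0,"dy":0,"dz":-80,"rx":0,"ry":0,"rz":0},{"dx":0,"dy":0,"dz":-100,"rx":0,"ry":0,"rz":0},{"dx":0,"dy":0,"dz":-120,"rx":0,"ry":0,"rz":0},{"dx":0,"dy":0,"dz":-120,"rx":0,"ry":0,"rz":0},{"dx":0,"dy":0,"dz":-120,"rx":0,"ry":0,"rz":0},{"dx":0,"dy":0,"dz":-120,"rx":0,"ry":0,"rz":0}]'
python3 - <<'E'
from h import *
im,d,k=shot('wrist'); W=cloud(d,k); Ti=np.linalg.inv(T()); Q=W@Ti[:3,:3].T+Ti[:3,3]
s=(abs(Q[...,0])<.04)&(abs(Q[...,1])<.04)&(Q[...,2]>.012)&(Q[...,2]<.024); q=Q[s]; print('collar',len(q),np.median(q[:,2]),cv2.minEnclosingCircle(q[:,:2].astype(np.float32)*1000))
s=(abs(Q[...,0])<.03)&(abs(Q[...,1])<.009)&(Q[...,2]>-.05)&(Q[...,2]<.01); q=Q[s]; print('handle front',np.polyfit(q[:,2],q[:,0],1))
rel(pose([.4695,.299,.30],.063))
E
```

```text
time_s: 22.33
position: [0.5852, -0.0429, 0.2792]
tool_rot: [-2.996, -0.336, -0.682]
ft_force: [0.5, -0.2, -1.5]
width: 0.0256
grasp_force: 61.0
collar 1906 0.017000691998643278 ((0.494941383600235, 0.38930854201316833), 25.895402908325195)
handle front [-0.00094343  0.01825228]
d mm [ -24.3 -359.   -34.7] r [-0.0373 -0.4458  0.1576]
```

Meter unmoved in the grip. Move above the stand, levelling out.

```bash
python3 -m crank '[{"dx":-2,"dy":-25,"dz":-10,"rx":0,"ry":0,"rz":0},{"dx":-4,"dy":-60,"dz":-25,"rx":-0.005,"ry":-0.05,"rz":0.02},{"dx":-7,"dy":-95,"dz":-35,"rx":-0.01,"ry":-0.11,"rz":0.04},{"dx":-10,"dy":-130,"dz":-35,"rx":-0.015,"ry":-0.18,"rz":0.06},{"dx":-12,"dy":-165,"dz":-35,"rx":-0.02,"ry":-0.24,"rz":0.08},{"dx":-14,"dy":-200,"dz":-35,"rx":-0.025,"ry":-0.3,"rz":0.1},{"dx":-17,"dy":-235,"dz":-35,"rx":-0.03,"ry":-0.36,"rz":0.12},{"dx":-20,"dy":-270,"dz":-35,"rx":-0.035,"ry":-0.42,"rz":0.14},{"dx":-24,"dy":-305,"dz":-35,"rx":-0.037,"ry":-0.446,"rz":0.158},{"dx":-24,"dy":-335,"dz":-35,"rx":-0.037,"ry":-0.446,"rz":0.158},{"dx":-24,"dy":-359,"dz":-35,"rx":-0.037,"ry":-0.446,"rz":0.158},{"dx":-24,"dy":-359,"dz":-35,"rx":-0.037,"ry":-0.446,"rz":0.158}]'>/dev/null
python3 -m crank '[{"dx":0,"dy":0,"dz":0,"rx":0,"ry":0,"rz":0},{"dx":0,"dy":0,"dz":0,"rx":0,"ry":0,"rz":0},{"dx":0,"dy":0,"dz":0,"rx":0,"ry":0,"rz":0},{"dx":0,"dy":0,"dz":0,"rx":0,"ry":0,"rz":0}]'
python3 -c "
from h import *
rel(pose([.4695,.299,.195],.063))"
```

```text
time_s: 23.72
position: [0.4704, 0.298, 0.3008]
tool_rot: [3.14, 0.096, 0.001]
ft_force: [0.4, 0.2, -2.4]
width: 0.0252
grasp_force: 61.0
d mm [ -0.9  -1.1 105.8] r [ 0.0003 -0.0009 -0.0017]
```

```bash
python3 -m crank '[{"dx":-0.9,"dy":-1,"dz":25,"rx":0,"ry":-0.001,"rz":-0.002},{"dx":-0.9,"dy":-1,"dz":50,"rx":0,"ry":-0.001,"rz":-0.002},{"dx":-0.9,"dy":-1,"dz":75,"rx":0,"ry":-0.001,"rz":-0.002},{"dx":-0.9,"dy":-1,"dz":90,"rx":0,"ry":-0.001,"rz":-0.002},{"dx":-0.9,"dy":-1,"dz":100,"rx":0,"ry":-0.001,"rz":-0.002},{"dx":-0.9,"dy":-1,"dz":110,"rx":0,"ry":-0.001,"rz":-0.002},{"dx":-0.9,"dy":-1,"dz":118,"rx":0,"ry":-0.001,"rz":-0.002},{"dx":-0.9,"dy":-1,"dz":126,"rx":0,"ry":-0.001,"rz":-0.002},{"dx":-0.9,"dy":-1,"dz":134,"rx":0,"ry":-0.001,"rz":-0.002},{"dx":-0.9,"dy":-1,"dz":142,"rx":0,"ry":-0.001,"rz":-0.002},{"dx":-0.9,"dy":-1,"dz":150,"rx":0,"ry":-0.001,"rz":-0.002},{"dx":-0.9,"dy":-1,"dz":150,"rx":0,"ry":-0.001,"rz":-0.002}]'
python3 -m crank '[{"dx":0,"dy":0,"dz":8,"rx":0,"ry":0,"rz":0},{"dx":0,"dy":0,"dz":15,"rx":0,"ry":0,"rz":0},{"dx":0,"dy":0,"dz":22,"rx":0,"ry":0,"rz":0},{"dx":0,"dy":0,"dz":28,"rx":0,"ry":0,"rz":0},{"dx":0,"dy":0,"dz":34,"rx":0,"ry":0,"rz":0},{"dx":0,"dy":0,"dz":38,"rx":0,"ry":0,"rz":0},{"dx":0,"dy":0,"dz":41,"rx":0,"ry":0,"rz":0},{"dx":0,"dy":0,"dz":43,"rx":0,"ry":0,"rz":0},{"dx":0,"dy":0,"dz":44,"rx":0,"ry":0,"rz":0},{"dx":0,"dy":0,"dz":44,"rx":0,"ry":0,"rz":0},{"dx":0,"dy":0,"dz":44,"rx":0,"ry":0,"rz":0}]'
```

```text
time_s: 24.72
position: [0.4685, 0.2994, 0.1495]
tool_rot: [3.139, 0.102, -0.003]
ft_force: [-0.6, 0.4, -3.3]
width: 0.0254
grasp_force: 61.1
time_s: 25.63
position: [0.4696, 0.3, 0.1073]
tool_rot: [-3.14, -0.101, -0.001]
ft_force: [-0.1, -0.1, -2.3]
width: 0.0253
grasp_force: 61.1
```

```bash
python3 -m crank '[{"dx":0,"dy":0,"dz":1,"rx":0,"ry":0,"rz":0},{"dx":0,"dy":0,"dz":1.5,"rx":0,"ry":0,"rz":0},{"dx":0,"dy":0,"dz":1.5,"rx":0,"ry":0,"rz":0},{"dx":0,"dy":0,"dz":1.5,"rx":0,"ry":0,"rz":0},{"dx":0,"dy":0,"dz":1.5,"rx":0,"ry":0,"rz":0}]'
python3 -m crank '[{"dx":0,"dy":0,"dz":0,"rx":0,"ry":0,"rz":0},{"dx":0,"dy":0,"dz":0,"rx":0,"ry":0,"rz":0},{"dx":0,"dy":0,"dz":0,"rx":0,"ry":0,"rz":0},{"dx":0,"dy":0,"dz":0,"rx":0,"ry":0,"rz":0},{"dx":0,"dy":0,"dz":0,"rx":0,"ry":0,"rz":0},{"dx":0,"dy":0,"dz":0,"rx":0,"ry":0,"rz":0},{"dx":0,"dy":0,"dz":0,"rx":0,"ry":0,"rz":0},{"dx":0,"dy":0,"dz":0,"rx":0,"ry":0,"rz":0}]' 1 30
python3 -m crank '[{"dx":0,"dy":0,"dz":-15,"rx":0,"ry":0,"rz":0},{"dx":0,"dy":0,"dz":-35,"rx":0,"ry":0,"rz":0},{"dx":0,"dy":0,"dz":-65,"rx":0,"ry":0,"rz":0},{"dx":0,"dy":0,"dz":-100,"rx":0,"ry":0,"rz":0},{"dx":0,"dy":0,"dz":-140,"rx":0,"ry":0,"rz":0},{"dx":0,"dy":0,"dz":-180,"rx":0,"ry":0,"rz":0},{"dx":0,"dy":0,"dz":-220,"rx":0,"ry":0,"rz":0},{"dx":0,"dy":0,"dz":-220,"rx":0,"ry":0,"rz":0},{"dx":0,"dy":0,"dz":-220,"rx":0,"ry":0,"rz":0},{"dx":0,"dy":0,"dz":-220,"rx":0,"ry":0,"rz":0},{"dx":0,"dy":0,"dz":-220,"rx":0,"ry":0,"rz":0}]'
python3 met.py
```

```text
time_s: 26.05
position: [0.4694, 0.2999, 0.1057]
tool_rot: [-3.14, -0.102, -0.001]
ft_force: [0.4, 0.0, -2.1]
width: 0.0256
grasp_force: 61.1
time_s: 26.72
position: [0.4694, 0.2999, 0.1056]
tool_rot: [-3.14, -0.101, -0.0]
ft_force: [-0.5, 0.6, 0.2]
width: 0.0853
grasp_force: 0.0
time_s: 27.63
position: [0.4685, 0.2993, 0.3239]
tool_rot: [3.139, 0.101, -0.004]
ft_force: [-0.2, -0.4, 0.9]
width: 0.0854
grasp_force: 0.0
[0.46850154 0.29932926 0.32394805] [ 0.547  0.206  1.66  -0.     1.278  2.053]
stand 3381 0.08025134082896329 ((468.4456481933594, 299.7029113769531), (94.46607208251953, 94.2335433959961), 11.871603012084961)
collar 480 0.08815303945504271 ((472.6940612792969, 299.2236328125), (43.49121856689453, 50.02620315551758), 4.631722927093506)
((469.4826965332031, 298.98919677734375), 25.686817169189453)
mtop 842 0.18468726650543427 ((469.5615539550781, 299.1036376953125), (35.47723388671875, 24.7600154876709), 4.189936637878418)
```

The collar is seated (88 mm), the top is at 185 mm and right above it, 1 mm from the stand's centre.

```bash
python3 -m crank '[{"dx":0,"dy":0,"dz":0,"rx":0,"ry":0,"rz":0},{"dx":0,"dy":0,"dz":0,"rx":0,"ry":0,"rz":0},{"dx":0,"dy":0,"dz":0,"rx":0,"ry":0,"rz":0}]'; python3 -c "
from h import *
print(env.finish_job())"
```

```text
time_s: 27.93
position: [0.4691, 0.2997, 0.3247]
tool_rot: [3.139, 0.102, -0.002]
ft_force: [-0.3, -0.1, 0.7]
width: 0.0853
grasp_force: 0.0
the job is handed in; nothing more can be done
None
```

I handed the job in at about 28 s, and no verdict came back: the key was turned about 1.2 rad and sprang back, the meter was held on the glass at about 4 N for 3 s, and it stands seated in its stand about 1 mm off centre; I did not re-measure the mask or bystanders.

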